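Find the tube socket that fits the bearing nut

ROBOT

A 6-joint arm with a two-finger parallel gripper is mounted at the origin on the work surface. World frame = base frame: x ahead of the robot, y to its left, z up, the work surface at z = 0. Lengths are in mm, angles in degrees, forces in N, time in s.
With the tool pointing down it reaches from about 350 to 850 mm from the base axis. Payload 8.1 kg.
Tool frame: the origin (TCP) lies midway between the tips of the shut fingers; the grasp point (between the pads) lies 19 mm behind it; z points along the fingers, y is the line along which they close (so a half turn about z gives the same grasp; the last joint's range is limited). The gripper opens to 85 mm and grips with 20 to 120 N. Pads are 22 mm wide; open, the fingers measure 114 mm over their backs; the gripper's body (76 mm by 85 mm) begins 54 mm behind the grasp point. The pads swing forward as they close: fully open they stand 13 mm farther back than shut.
Start: joints at [-79.607, 7.471, 85.268, -0, 87.261, -4.893], TCP at [158.208, -578.771, 231.292] pointing down, gripper open.
Joint ranges: [-169.43, 169.43], [-51.17, 129.36], [1.28, 143.12], [-76.62, 256.62], [0, 156.53], [-152.29, 152.29]. Speed limits (degrees/s): [136.94, 136.94, 159.86, 180, 180, 180].

INTERFACE

Orientations are given as [roll, pitch, yaw] about the fixed x, y, z axes, in that order (R = Rz(yaw) Ry(pitch) Rx(roll)).
In Python, from bench import sense, snapshot, order, finder gives the robot as it stands.
- The arm moves only by the tool send_rows, never from a script. Its argument "steps" is a list of rows, each a list of 2 entries, a list of its own where there are three numbers: the shift along the world's x, y, z in units of 30 mm (1.0 is 30 mm), then the turn, a rotation vector about the world's x, y, z in rad. In form: [[[dx, dy, dz], [wx, wy, wz]], ...]. A call has 1 to 10 rows; each row is the pose to reach, as a shift and turn from the pose commanded when the call began; what a row does not reach only later rows make up. A row lasts 1/8 s, in which the tool goes at most 62.5 mm and 10.7 degrees, less where a joint would pass 70% of its speed; a pose out of reach is approached as far as the arm can. A call with a gripper value outside its range is refused whole. "fingers" is the closure, from 0 (fully open) to 1 (shut), set as the call begins (left out, the last holds). The fingers move at their own pace and stop on an object; "squeeze" is the grip in N (left out, the last holds). Time passes only in rows, so rows that repeat a pose let the fingers close. It gives the time, the measured TCP pose, the force, the opening and the grip force at its end, in the units of the state.
- sense(): the state, without advancing time (a new reading comes with each control period).
- snapshot(name): name is "scene" or "top" or "wrist"; returns a dict with "img" (384x512x3 uint8, red, green, blue), "K" (3x3 intrinsics, pixels), "pose" (4x4, takes a point from camera to world coordinates). Camera axes: x right, y up, looking along -z (the intrinsics and any distortion apply to the point x, -y, -z); pixel columns grow to the right and rows downward; lengths in mm; the calibration is good to about 2 mm. A picture is of the moment at which its call begins. There is no depth.
- order.hand_in(): hands the job in; it is judged then, once.
Trained networks look in the newest picture that a camera, given by its name, has taken for a name from the list of things; names that differ only in an ending like _2 or _b are one class to them, and where a whole thing is asked for, a point or a joint stands for the part that bears it (a point fixed in the world has none). Each returns a list of dicts, best first, with "confidence" (0 to 1); they miss things now and then, are a little off and sometimes report something else, mostly with a low value. They report only what shows in the picture. A call takes as long as a camera call. They do not tell look-alikes from the thing itself.
- finder.find_in(label, camera): "box" ([left, top, width, height] as shares, 0 to 1, of the picture: columns of its width, rows of its height, round what is visible of it).
- finder.trace(label, camera): "mask" (384x512 bool, what is visible of it) and "box" ([left, top, width, height] as shares, 0 to 1, of the picture: columns of its width, rows of its height, round what is visible of it).
- finder.pinpoint(label, camera): "at" ([column, row] as shares, 0 to 1, of the picture: columns of its width, rows of its height: a listed point, or the origin of a listed thing).
The state is a dict: "time": time; "joint_pos": joint angles; "qd": joint speeds; "joint_efforts": joint torques, N m; "tool_pos": TCP position; "tcp_rot": TCP orientation; "ft_force": force on the tool from outside, world axes, zero at the start; "wrist_torque": the same for the moment, N m; "finger_gap": finger opening in mm; "grip_force": force on a finger pad.
Only numpy, scipy, OpenCV 4.12 (cv2) and the standard library are available. Lean on these libraries where they do the work, as an engineer would, in place of code of your own. Each camera call takes 0.05 s, during which the arm holds its last target. There are 200 camera calls.

TASK

Try the tube sockets from the red stand on the hex nut left on the bearing housing's foot and find the one that fits: pushed fully down over the nut to its washer, with no more play than it needs (one too small will not go on, one too big goes on but is loose and would round the nut off). Any socket that does not fit goes back upright on a free peg of the stand; leave the other things on the bench where they are. Finish with the fitting socket upright and fully seated on the nut and the gripper still holding it, ready for the bar: do not let go.

Things in the scene. Friction and masses are not known exactly. Their poses are not given: they have to be found in the camera images.
- washer (a point): Centre of the top face of the washer (38 mm wide) under the nut to be fitted, 36 mm above the bench; z up along the stud. The tight nut stands on it: 16 mm tall, the top 2 mm chamfered, a 12 mm stud end 10 mm above its top. Two of its flats face along x (flat normals at 0, 60, 120 degrees). It is 18, 22 or 27 mm across flats: which one varies from job to job and is not told.
- housing (a point): Top of the grey pillow-block bearing, 92 mm above the bench, midway between its two feet. Its ring is 74 mm wide along y. It sits on a green plate 110 x 250 x 15 mm, long along y. The foot 75 mm towards -y has the nut (point washer); the foot towards +y has only a bare stud and is not the one. Just beyond the plate a wooden block holds two spare studs with other nuts: leave those.
- nut_p (a joint): Turn of the 22 mm nut about its stud, rad, within a hair of play (0.03 either way) from 0 at the start. One of the three nuts (18, 22, 27 mm) is on the bearing's foot, the other two on the spare studs in the wooden block; where this one is, is not told.
- nut_q (a joint): Turn of the 18 mm nut about its stud, rad, within a hair of play (0.03 either way) from 0 at the start. One of the three nuts (18, 22, 27 mm) is on the bearing's foot, the other two on the spare studs in the wooden block; where this one is, is not told.
- nut_r (a joint): Turn of the 27 mm nut about its stud, rad, within a hair of play (0.03 either way) from 0 at the start. One of the three nuts (18, 22, 27 mm) is on the bearing's foot, the other two on the spare studs in the wooden block; where this one is, is not told.
- small_centre (a point): Centre, half-way up, of the small tube socket: a plain steel hexagonal tube 110 mm long, open at both ends, bore 19.5 mm across flats (made for a 18 mm nut), outside 26.5 mm across flats, 0.15 to 0.31 kg. z is along the tube, up at the start; flat normals, inside and out, at 0, 60, 120 ... degrees from x. The open lower end is 55 mm below this point.
- socket_small: The same small tube socket, origin at the centre of its lower end.
- middle_centre (a point): Centre, half-way up, of the middle tube socket: a plain steel hexagonal tube 110 mm long, open at both ends, bore 23.5 mm across flats (made for a 22 mm nut), outside 30.5 mm across flats, 0.15 to 0.31 kg. z is along the tube, up at the start; flat normals, inside and out, at 0, 60, 120 ... degrees from x. The open lower end is 55 mm below this point.
- socket_middle: The same middle tube socket, origin at the centre of its lower end.
- large_centre (a point): Centre, half-way up, of the large tube socket: a plain steel hexagonal tube 110 mm long, open at both ends, bore 28.5 mm across flats (made for a 27 mm nut), outside 35.5 mm across flats, 0.15 to 0.31 kg. z is along the tube, up at the start; flat normals, inside and out, at 0, 60, 120 ... degrees from x. The open lower end is 55 mm below this point.
- socket_large: The same large tube socket, origin at the centre of its lower end.
- peg_0 (a point): Foot of peg 0 of the red socket stand (bar 64 x 246 x 12 mm, its pegs 85 mm apart along y), on the bar's top, 12 mm above the bench. The round peg is 14 mm thick and rises 37 mm from this point (top 5 mm narrower). At the start each peg carries one socket, in any order, pushed over it and standing on the bar.
- peg_1 (a point): Foot of peg 1 of the red socket stand (bar 64 x 246 x 12 mm, its pegs 85 mm apart along y), on the bar's top, 12 mm above the bench. The round peg is 14 mm thick and rises 37 mm from this point (top 5 mm narrower). At the start each peg carries one socket, in any order, pushed over it and standing on the bar.
- peg_2 (a point): Foot of peg 2 of the red socket stand (bar 64 x 246 x 12 mm, its pegs 85 mm apart along y), on the bar's top, 12 mm above the bench. The round peg is 14 mm thick and rises 37 mm from this point (top 5 mm narrower). At the start each peg carries one socket, in any order, pushed over it and standing on the bar.
- tin: Bystander: a round white tin, 98 mm wide, 60 mm tall; origin at the centre of its underside.
- carton: Bystander: a cardboard box, 70 x 70 x 110 mm; origin at the centre of its underside.
- plug: Bystander: a blue industrial plug lying on its side, 130 mm long, 60 mm high; origin at the centre of its underside.
- brush: Bystander: a hand brush lying flat; origin at the centre of its underside.
- spanner: Bystander: an open-ended spanner lying flat; origin at the centre of its underside.
- coupler: Bystander: a zinc conduit coupler standing on end, 33 mm wide, 45 mm tall; origin at the centre of its underside.
- bush: Bystander: a brass bush standing on end, 38 mm wide, 22 mm tall; origin at the centre of its underside.
There are look-alikes about, which are no part of the job. Leave any orange look-alike of the socket_large alone.

How it is judged (in metres and radians):
At the end, for the whole second after the job is handed in: The socket made for the nut is gripped (over 2 N), at rest, upright within 0.06 rad, its axis within 4 mm of the stud's and its lower end within 4 mm of the washer; the other two stand on pegs, upright within 0.12 rad, 16 mm from the axis, 5 mm from the bar (((horizontal distance between nut_q and washer below 0.01 m and horizontal distance between small_centre and washer below 0.004 m and z of small_centre in the frame of washer below 0.059 m and angle between small_centre's own z axis and vertical below 0.06 rad and contact force between the fingers and socket_small above 2 N and linear speed of socket_small below 0.02 m/s and (angle between middle_centre's own z axis and vertical below 0.12 rad and ((horizontal distance between middle_centre and peg_0 below 0.016 m and z of middle_centre in the frame of peg_0 below 0.06 m) or (horizontal distance between middle_centre and peg_1 below 0.016 m and z of middle_centre in the frame of peg_1 below 0.06 m) or (horizontal distance between middle_centre and peg_2 below 0.016 m and z of middle_centre in the frame of peg_2 below 0.06 m))) and (angle between large_centre's own z axis and vertical below 0.12 rad and ((horizontal distance between large_centre and peg_0 below 0.016 m and z of large_centre in the frame of peg_0 below 0.06 m) or (horizontal distance between large_centre and peg_1 below 0.016 m and z of large_centre in the frame of peg_1 below 0.06 m) or (horizontal distance between large_centre and peg_2 below 0.016 m and z of large_centre in the frame of peg_2 below 0.06 m)))) or (horizontal distance between nut_p and washer below 0.01 m and horizontal distance between middle_centre and washer below 0.004 m and z of middle_centre in the frame of washer below 0.059 m and angle between middle_centre's own z axis and vertical below 0.06 rad and contact force between the fingers and socket_middle above 2 N and linear speed of socket_middle below 0.02 m/s and (angle between small_centre's own z axis and vertical below 0.12 rad and ((horizontal distance between small_centre and peg_0 below 0.016 m and z of small_centre in the frame of peg_0 below 0.06 m) or (horizontal distance between small_centre and peg_1 below 0.016 m and z of small_centre in the frame of peg_1 below 0.06 m) or (horizontal distance between small_centre and peg_2 below 0.016 m and z of small_centre in the frame of peg_2 below 0.06 m))) and (angle between large_centre's own z axis and vertical below 0.12 rad and ((horizontal distance between large_centre and peg_0 below 0.016 m and z of large_centre in the frame of peg_0 below 0.06 m) or (horizontal distance between large_centre and peg_1 below 0.016 m and z of large_centre in the frame of peg_1 below 0.06 m) or (horizontal distance between large_centre and peg_2 below 0.016 m and z of large_centre in the frame of peg_2 below 0.06 m)))) or (horizontal distance between nut_r and washer below 0.01 m and horizontal distance between large_centre and washer below 0.004 m and z of large_centre in the frame of washer below 0.059 m and angle between large_centre's own z axis and vertical below 0.06 rad and contact force between the fingers and socket_large above 2 N and linear speed of socket_large below 0.02 m/s and (angle between small_centre's own z axis and vertical below 0.12 rad and ((horizontal distance between small_centre and peg_0 below 0.016 m and z of small_centre in the frame of peg_0 below 0.06 m) or (horizontal distance between small_centre and peg_1 below 0.016 m and z of small_centre in the frame of peg_1 below 0.06 m) or (horizontal distance between small_centre and peg_2 below 0.016 m and z of small_centre in the frame of peg_2 below 0.06 m))) and (angle between middle_centre's own z axis and vertical below 0.12 rad and ((horizontal distance between middle_centre and peg_0 below 0.016 m and z of middle_centre in the frame of peg_0 below 0.06 m) or (horizontal distance between middle_centre and peg_1 below 0.016 m and z of middle_centre in the frame of peg_1 below 0.06 m) or (horizontal distance between middle_centre and peg_2 below 0.016 m and z of middle_centre in the frame of peg_2 below 0.06 m)))))); the arm keeps its last pose, push and grip.
It fails at once if a bystander on the bench is shifted by more than 40 mm (distance of any of tin, carton, plug, brush, spanner, coupler, bush from where it was at the start of the episode above 0.04 m).
It also fails if it takes over 61 s, if anything falls off the work surface, if the arm or the gripper's body presses on something with over 40 N, if the wrist force passes 120 N, or if a joint passes its speed limit or range.

## Working session

There is one attempt and no reset: what is moved stays moved. The work goes in short steps, Python scripts to look and compute and a tool call to move; the robot and the scene stay as the last step left them, time stands still between calls to the robot, and variables do not carry over. Pictures are saved under pics/ and viewed, at most 10 in all, crops included, and the job is handed in when it is done.

Besides the shell and the picture viewer there is one more tool, called after "Emit:" by a JSON object that holds its "fn" and its "kwargs", one argument or row to a line. send_rows: Moves the arm, as the interface text tells. Its arguments: {"type":"object","properties":{"steps":{"type":"array"},"fingers":{"type":"number"},"squeeze":{"type":"number"}},"required":["steps"]}

```bash
mkdir -p pics; cat > h.py <<'E'
import numpy as np, cv2
from bench import sense, snapshot, order, finder
def ray(s,uv):
    K,P=np.array(s["K"]),np.array(s["pose"])
    d=np.linalg.inv(K)@[uv[0],uv[1],1.]; d=P[:3,:3]@[d[0],-d[1],-d[2]]
    return P[:3,3],d
def atz(s,uv,z):
    o,d=ray(s,uv); return (o+d*(z-o[2])/d[2])
def proj(s,p):
    K,P=np.array(s["K"]),np.array(s["pose"])
    c=P[:3,:3].T@(np.array(p,float)-P[:3,3]); q=K@[c[0],-c[1],-c[2]]; return q[:2]/q[2]
def tri(rs):
    A=np.zeros((3,3));b=np.zeros(3)
    for o,d in rs:
        d=d/np.linalg.norm(d);M=np.eye(3)-np.outer(d,d);A+=M;b+=M@o
    return np.linalg.solve(A,b)
def pin(label,cam):
    return [(np.array(r["at"])*[512,384],round(r["confidence"],2)) for r in finder.pinpoint(label,cam)]
E
python3 - <<'E'
from h import *
S={c:snapshot(c) for c in("scene","top")}
print({k:v for k,v in S["top"].items() if k not in("img","pose")}.keys())
for c in S: cv2.imwrite(f"pics/{c}0.png",S[c]["img"][:,:,::-1])
Z=dict(washer=36,housing=92,small_centre=67,middle_centre=67,large_centre=67,peg_0=12,peg_1=12,peg_2=12,nut_p=44,nut_q=44,nut_r=44,tin=0,carton=0,plug=0,coupler=0,bush=0)
for l,z in Z.items():
    for c in S:
        print(l,c,[(u.round(1).tolist(),cf,atz(S[c],u,z)[:2].round(1).tolist()) for u,cf in pin(l,c)[:3]])
print(sense())
E
```

```text
dict_keys(['K'])
washer scene [([297.1, 187.7], 0.94, [590.6, 127.3])]
washer top []
housing scene [([316.3, 164.0], 0.57, [588.8, 205.6])]
housing top []
small_centre scene [([238.1, 227.3], 0.56, [629.3, -132.0])]
small_centre top [([306.3, 167.3], 0.46, [629.9, -142.6])]
middle_centre scene [([203.4, 239.9], 0.69, [608.2, -228.4])]
middle_centre top [([333.0, 174.3], 0.59, [606.1, -223.3])]
large_centre scene [([235.5, 273.1], 0.77, [741.4, -222.8]), ([198.0, 287.2], 0.72, [718.3, -313.4]), ([208.3, 250.7], 0.67, [645.3, -237.5])]
large_centre top [([357.7, 137.6], 0.76, [716.6, -302.7]), ([331.8, 133.5], 0.61, [731.5, -224.0]), ([119.8, 178.5], 0.58, [612.3, 428.5])]
peg_0 scene [([209.2, 251.4], 0.77, [611.1, -217.4]), ([179.7, 261.6], 0.7, [590.9, -296.6]), ([238.6, 239.8], 0.65, [628.3, -131.0])]
peg_0 top [([302.9, 170.7], 0.89, [625.4, -136.7]), ([328.8, 174.2], 0.79, [611.9, -218.6]), ([358.5, 181.2], 0.62, [586.8, -312.0])]
peg_1 scene [([209.2, 251.4], 0.77, [611.1, -217.4]), ([179.7, 261.6], 0.7, [590.9, -296.6]), ([238.6, 239.8], 0.65, [628.3, -131.0])]
peg_1 top [([302
[... 175 characters left out ...]
79.7, 261.6], 0.7, [590.9, -296.6]), ([238.6, 239.8], 0.65, [628.3, -131.0])]
peg_2 top [([302.9, 170.7], 0.89, [625.4, -136.7]), ([328.8, 174.2], 0.79, [611.9, -218.6]), ([358.5, 181.2], 0.62, [586.8, -312.0])]Traceback (most recent call last):
  File "<stdin>", line 8, in <module>
  File "h.py", line 18, in pin
    return [(np.array(r["at"])*[512,384],round(r["confidence"],2)) for r in finder.pinpoint(label,cam)]
                                                                            ~~~~~~~~~~~~~~~^^^^^^^^^^^
ValueError: it knows: brush, bush, carton, coupler, housing, large_centre, middle_centre, peg, plug, small_centre, socket_large, socket_middle, socket_small, spanner, tin, washer
```

View pics/scene0.png

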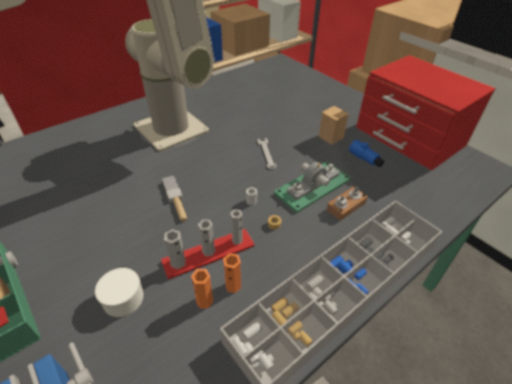

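View pics/top0.png

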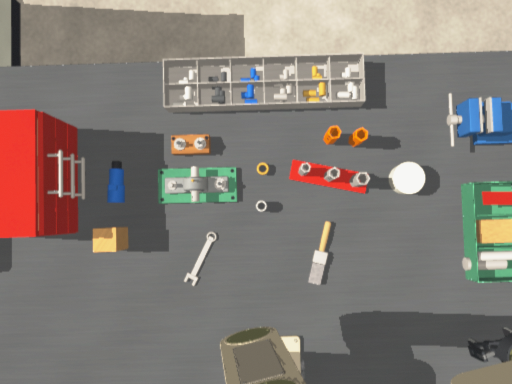

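```bash
python3 -c "
from h import *
print(sense())"
```

```text
{'time': 0.9, 'joint_pos': array([-7.96040021e+01,  7.47031786e+00,  8.52675153e+01, -3.64354538e-04,
        8.72603854e+01, -4.89192536e+00]), 'qd': array([ 0.19675782,  0.07188174, -0.10110519, -0.04263506,  0.02914794,
       -0.03906842]), 'joint_efforts': array([ 1.08955014e-04, -5.69313776e+01, -5.00871420e+01, -3.89572551e-04,
        1.12362566e-03, -3.44091586e-05]), 'tool_pos': array([ 158.23499557, -578.77242013,  231.30380456]), 'tcp_rot': array([1.79998256e+02, 5.14520976e-04, 1.52879407e+01]), 'ft_force': array([-0.24044083,  0.34202219,  0.43086576]), 'wrist_torque': array([ 0.03704823,  0.01882933, -0.02315807]), 'grip_force': 0.0, 'finger_gap': 85.38110603115237}
```

The scene view shows the red stand with three steel sockets at about (175,245), (206,235) and (237,225), the two orange look-alikes in front at (203,288) and (232,272), and the bearing at (312,180) with the wooden block beyond it at (347,203). The top view agrees: the stand is tilted about 12°, and the −y foot is at (222,184).

I'll go over the stand with the wrist camera.

Emit:
{"fn": "send_rows", "kwargs": {
  "steps": [
    [[15,12,4],[0,0,1.31]],
    [[15,12,4],[0,0,1.31]],
    [[15,12,4],[0,0,1.31]],
    [[15,12,4],[0,0,1.31]],
    [[15,12,4],[0,0,1.31]],
    [[15,12,4],[0,0,1.31]],
    [[15,12,4],[0,0,1.31]],
    [[15,12,4],[0,0,1.31]],
    [[15,12,4],[0,0,1.31]],
    [[15,12,4],[0,0,1.31]]
  ],
  "fingers": 0,
  "squeeze": 60
}}

```text
time: 2.15
tool_pos: [610.5, -216.0, 351.9]
tcp_rot: [179.9, -0.0, 90.5]
ft_force: [0.7, 0.6, -0.4]
finger_gap: 85.3
grip_force: 0.0
```

```bash
cat > w.py <<'E'
import sys
from h import *
s=snapshot("wrist"); P=np.array(s["pose"])
st=sense(); print(st["time"],st["tool_pos"].round(1),st["tcp_rot"].round(2),st["finger_gap"].round(1))
print("cam",P[:3,3].round(0),P[:3,:3].round(2).tolist())
if len(sys.argv)>1: cv2.imwrite(f"pics/{sys.argv[1]}.png",s["img"][:,:,::-1])
np.save("w.npy",s,allow_pickle=True)
Z=dict(washer=36,housing=92,small_centre=67,middle_centre=67,large_centre=67,peg_0=12)
for l,z in Z.items():
    print(l,[(u.round(1).tolist(),cf,atz(s,u,z)[:2].round(1).tolist()) for u,cf in pin(l,"wrist")[:4]])
E
python3 w.py w1
```

```text
Traceback (most recent call last):
  File "w.py", line 4, in <module>
    st=sense(); print(st["time"],st["tool_pos"].round(1),st["tcp_rot"].round(2),st["finger_gap"].round(1))
                                                                                ^^^^^^^^^^^^^^^^^^^^^^
AttributeError: 'float' object has no attribute 'round'
```

```bash
sed -i 's/st\["finger_gap"\].round(1)/st["finger_gap"]/' w.py; python3 w.py w1
```

```text
2.25 [ 610.2 -216.3  351.5] [ 1.7995e+02 -2.0000e-02  9.0560e+01] 85.48714774255849
cam [ 610. -149.  495.] [[1.0, -0.01, -0.01], [0.01, 0.97, 0.26], [0.0, -0.26, 0.97]]
washer []
housing []
small_centre [([270.6, 101.4], 0.78, [627.6, -138.8])]
middle_centre [([250.4, 161.8], 0.8, [601.9, -217.5])]
large_centre [([239.6, 220.8], 0.72, [587.0, -302.1]), ([340.7, 165.0], 0.71, [724.5, -220.5]), ([331.5, 220.9], 0.59, [717.8, -301.0]), ([256.8, 157.6], 0.49, [610.5, -211.7])]
peg_0 [([245.6, 212.3], 0.95, [593.6, -307.4]), ([269.1, 102.2], 0.75, [627.6, -138.6]), ([253.9, 154.2], 0.65, [606.1, -214.6])]
```

View pics/w1.png

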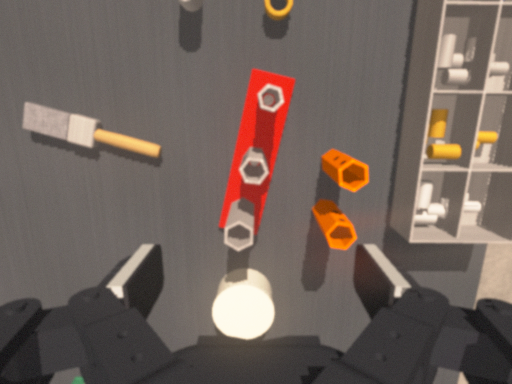

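The wrist view shows the small socket at (270,98), the middle one at (255,167) and the large one at (239,232), with the orange pair to the right at (345,170) and (335,225). Next I'll look at the nut.

Emit:
{"fn": "send_rows", "kwargs": {
  "steps": [
    [[-0.7,11,-3],[0,0,0]],
    [[-0.7,11,-3],[0,0,0]],
    [[-0.7,11,-3],[0,0,0]],
    [[-0.7,11,-3],[0,0,0]],
    [[-0.7,11,-3],[0,0,0]],
    [[-0.7,11,-3],[0,0,0]],
    [[-0.7,11,-3],[0,0,0]],
    [[-0.7,11,-3],[0,0,0]]
  ]
}}

```text
time: 3.55
tool_pos: [587.3, 110.0, 261.7]
tcp_rot: [180.0, 0.0, 90.3]
ft_force: [-0.4, 0.5, 1.0]
finger_gap: 85.5
grip_force: 0.0
```

```bash
python3 w.py w2
```

```text
3.6 [587.5 109.7 261.9] [1.7995e+02 2.0000e-02 9.0250e+01] 85.75117464349846
cam [587. 176. 405.] [[1.0, -0.01, -0.0], [0.01, 0.96, 0.26], [0.0, -0.26, 0.96]]
washer [([262.1, 156.5], 0.57, [592.0, 122.6])]
housing [([259.4, 81.0], 0.63, [588.0, 200.8])]
small_centre []
middle_centre []
large_centre []
peg_0 [([283.8, 335.4], 0.97, [626.2, -141.0])]
```

View pics/w2.png

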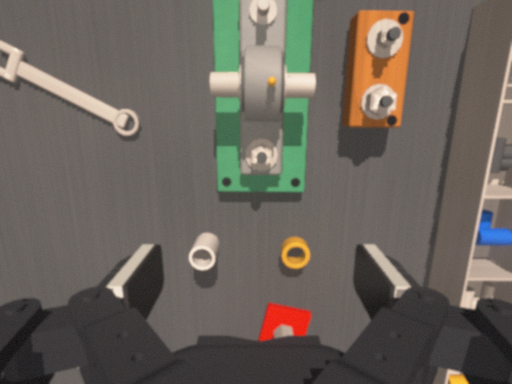

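The −y foot with the nut is at (261,157), and the spare nuts are at (385,38) and (378,101). I'll enlarge all three and compare their sizes.

```bash
python3 - <<'E'
from h import *
s=np.load("w.npy",allow_pickle=True).item(); im=s["img"][:,:,::-1]
cs=[cv2.resize(im[v-24:v+24,u-24:u+24],(380,380),interpolation=cv2.INTER_CUBIC) for u,v in((261,156),(380,100),(385,40))]
cs=[c[:, :260] if 0 else c for c in cs]
cv2.imwrite("pics/c1.png",cv2.resize(np.hstack(cs),(798,266)))
o=np.array(s["pose"])[:3,3]
# expected radii in pixels
for p in ((592,124,52),):
    for a in (9,11,13.5,19): print(a,np.linalg.norm(proj(s,p)-proj(s,(p[0]+a,p[1],p[2]))))
print(proj(s,(592,124,52)),proj(s,(592,124,36)),proj(s,(592,124,62)))
E
```

```text
9 8.100894224781188
11 9.900937649525154
13.5 12.15091252824475
19 17.10054673491261
[262.29079387 157.31747962] [262.10178165 155.29197286] [262.41752667 158.67558298]
```

View pics/c1.png

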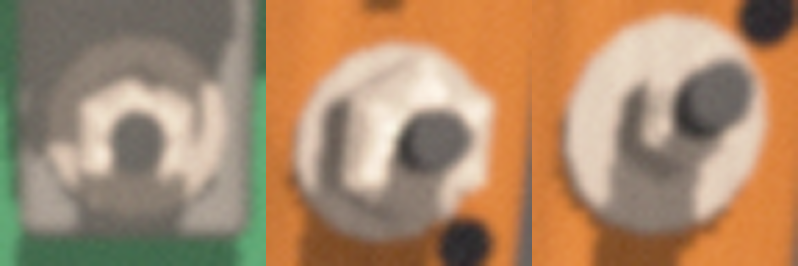

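The foot nut measures about 21 px across flats, or roughly 23 mm. One spare is clearly larger and the other clearly smaller, so this is the 22 mm nut and the middle socket should fit. I'll look closer to get its position.

Emit:
{"fn": "send_rows", "kwargs": {
  "steps": [
    [[0.1,0.1,-2],[0,0,0]],
    [[0.1,0.1,-4],[0,0,0]],
    [[0.1,0.1,-4.8],[0,0,0]],
    [[0.1,0.1,-4.8],[0,0,0]],
    [[0.1,0.1,-4.8],[0,0,0]]
  ]
}}

```text
time: 4.53
tool_pos: [591.4, 114.2, 119.2]
tcp_rot: [179.9, -0.0, 90.3]
ft_force: [0.3, -1.0, 0.5]
finger_gap: 85.3
grip_force: 0.0
```

```bash
python3 w.py w3; python3 - <<'E'
from h import *
s=np.load("w.npy",allow_pickle=True).item(); im=s["img"][:,:,::-1]
u,v=proj(s,(592,125,50)).astype(int); print(u,v)
c=cv2.resize(im[v-50:v+50,u-66:u+66],None,fx=6,fy=6,interpolation=cv2.INTER_CUBIC); print(c.shape)
for p in((592,125,36),(592,125,52),(592,125,62)): print(p,((proj(s,p)-[u-66,v-50])*6).round(0), (6*np.linalg.norm(proj(s,p)-proj(s,(p[0]+11,p[1],p[2])))).round(1))
cv2.imwrite("pics/c2.png",c)
E
```

```text
4.575 [591.8 114.3 119.8] [ 1.7979e+02 -2.0000e-02  9.0330e+01] 85.32077655666042
cam [590. 180. 262.] [[1.0, -0.01, -0.0], [0.01, 0.96, 0.26], [0.0, -0.26, 0.96]]
washer []
housing [([254.1, 65.9], 0.71, [588.8, 200.8])]
small_centre []
middle_centre []
large_centre []
peg_0 []
258 191
(600, 792, 3)
(592, 125, 36) [401. 277.] 90.3
(592, 125, 52) [402. 310.] 96.7
(592, 125, 62) [402. 334.] 101.2
```

View pics/c2.png

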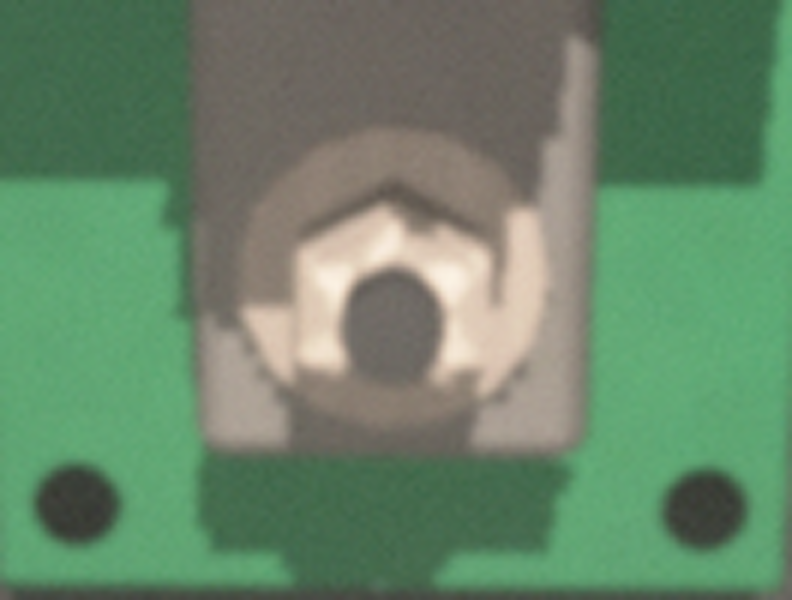

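The nut's centre is about (591.2, 125.2), 22 mm across flats, and aligned with the world axes. Now I'll look closely at the middle socket.

Emit:
{"fn": "send_rows", "kwargs": {
  "steps": [
    [[0,-0.5,2],[0,0,0]],
    [[0.1,-2,3.3],[0,0,0]],
    [[0.4,-11.4,2.4],[0,0,0]],
    [[0.4,-11.4,2.4],[0,0,0]],
    [[0.4,-11.4,2.4],[0,0,0]],
    [[0.4,-11.4,2.4],[0,0,0]],
    [[0.4,-11.4,2.4],[0,0,0]],
    [[0.4,-11.4,2.4],[0,0,0]],
    [[0.4,-11.4,2.4],[0,0,0]]
  ]
}}

```text
time: 6.0
tool_pos: [602.2, -227.2, 189.4]
tcp_rot: [-180.0, -0.0, 90.3]
ft_force: [0.1, 0.2, 0.5]
finger_gap: 85.6
grip_force: 0.0
```

```bash
python3 w.py w4; python3 - <<'E'
from h import *
s=np.load("w.npy",allow_pickle=True).item(); im=s["img"][:,:,::-1]
u,v=proj(s,(606,-218,122)).astype(int); print(u,v)
c=cv2.resize(im[v-50:v+50,u-66:u+66],None,fx=6,fy=6,interpolation=cv2.INTER_CUBIC)
for p in((606,-218,122),(606,-218,12)): print(p,((proj(s,p)-[u-66,v-50])*6).round(0), (6*(proj(s,(p[0]+10,p[1],p[2]))-proj(s,p))).round(1),(6*(proj(s,(p[0],p[1]+10,p[2]))-proj(s,p))).round(1))
cv2.imwrite("pics/c3.png",c)
E
```

```text
6.05 [ 602.4 -226.7  189.5] [ 1.7999e+02 -2.0000e-02  9.0390e+01] 85.57847399087775
cam [ 602. -161.  333.] [[1.0, -0.01, -0.0], [0.01, 0.96, 0.26], [0.0, -0.26, 0.97]]
washer []
housing []
small_centre [([289.6, 76.4], 0.69, [626.3, -136.5]), ([263.6, 168.2], 0.48, [606.7, -209.4]), ([244.0, 266.2], 0.36, [589.7, -300.7])]
middle_centre [([261.2, 180.9], 0.59, [604.8, -220.4])]
large_centre [([244.5, 266.4], 0.86, [590.2, -300.9]), ([399.4, 183.4], 0.77, [722.9, -221.8]), ([381.1, 266.0], 0.64, [715.7, -299.7])]
peg_0 [([266.3, 168.4], 0.91, [610.5, -219.5]), ([281.7, 83.8], 0.65, [624.1, -137.9])]
263 194
(606, -218, 122) [401. 306.] [87.7  0.6] [  1.  -85.7]
(606, -218, 12) [389. 137.] [59.   0.4] [  0.6 -58.8]
```

View pics/c3.png

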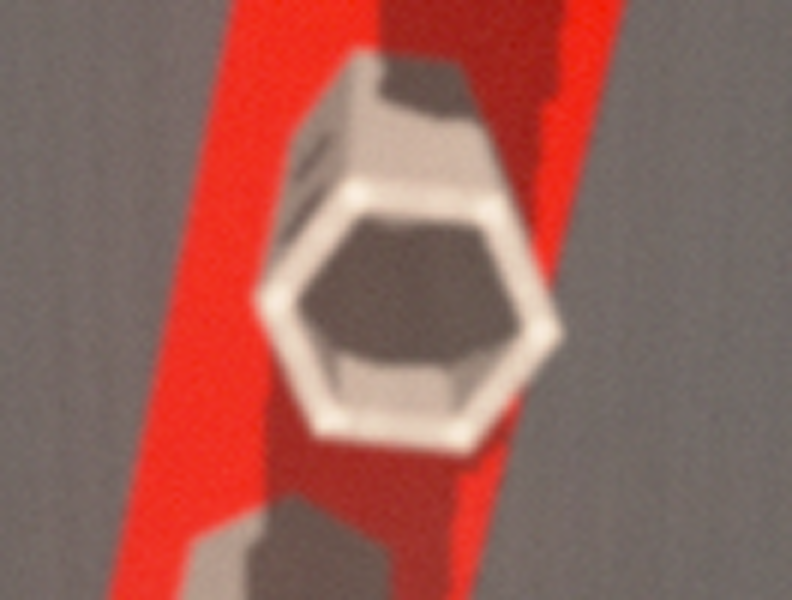

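The middle socket's top centre is at about (607, −219.2). Its vertices lie at about −6°, so one flat normal points at 24°. I'll grip across that flat, then turn −24° at the nut.

Emit:
{"fn": "send_rows", "kwargs": {
  "steps": [
    [[0.15,0.25,0],[0,0,0.2]],
    [[0.15,0.25,0],[0,0,0.414]],
    [[0.15,0.25,0],[0,0,0.414]],
    [[0.15,0.25,-1.2],[0,0,0.414]],
    [[0.15,0.25,-2.5],[0,0,0.414]],
    [[0.15,0.25,-3.75],[0,0,0.414]],
    [[0.15,0.25,-3.75],[0,0,0.414]],
    [[0.15,0.25,-3.75],[0,0,0.414]]
  ]
}}

```text
time: 7.35
tool_pos: [607.6, -220.4, 78.5]
tcp_rot: [179.9, 0.1, 114.1]
ft_force: [0.3, 1.0, 1.1]
finger_gap: 85.7
grip_force: 0.0
```

Emit:
{"fn": "send_rows", "kwargs": {
  "steps": [
    [[0,0,0],[0,0,0]],
    [[0,0,0],[0,0,0]],
    [[0,0,0],[0,0,0]],
    [[0,0,0],[0,0,0]],
    [[0,0,0],[0,0,0]],
    [[0,0,0],[0,0,0]],
    [[0,0,0],[0,0,0]],
    [[0,0,0],[0,0,0]]
  ],
  "fingers": 1,
  "squeeze": 60
}}

```text
time: 8.35
tool_pos: [607.3, -220.5, 77.8]
tcp_rot: [179.9, 0.1, 114.1]
ft_force: [-0.6, 0.6, 6.0]
finger_gap: 30.1
grip_force: 59.7
```

Gripped with a 30.1 mm gap, which confirms the middle socket. Now I'll lift it, carry it over and turn it.

Emit:
{"fn": "send_rows", "kwargs": {
  "steps": [
    [[0,0,1.5],[0,0,0]],
    [[0,0,3.0],[0,0,0]],
    [[0,0,4.4],[0,0,0]],
    [[0,0,4.4],[0,0,0]]
  ]
}}

```text
time: 8.85
tool_pos: [608.8, -221.2, 213.4]
tcp_rot: [179.7, 0.3, 114.1]
ft_force: [0.3, 0.2, -1.4]
finger_gap: 29.9
grip_force: 60.5
```

Emit:
{"fn": "send_rows", "kwargs": {
  "steps": [
    [[-0.05,1.7,0],[0,0,-0.1]],
    [[-0.15,3.4,0],[0,0,-0.2]],
    [[-0.25,5.1,0],[0,0,-0.3]],
    [[-0.35,6.8,0],[0,0,-0.42]],
    [[-0.4,8.5,0],[0,0,-0.42]],
    [[-0.5,10.2,0],[0,0,-0.42]],
    [[-0.54,11.52,0],[0,0,-0.42]],
    [[-0.54,11.52,-1],[0,0,-0.42]],
    [[-0.54,11.52,-2.1],[0,0,-0.42]],
    [[-0.54,11.52,-2.1],[0,0,-0.42]]
  ]
}}

```text
time: 10.1
tool_pos: [586.6, 125.0, 140.1]
tcp_rot: [-179.4, 0.1, 90.0]
ft_force: [-0.1, -0.2, -2.6]
finger_gap: 30.1
grip_force: 60.1
```

```bash
python3 w.py w5
```

```text
10.15 [588.3 125.1 142.8] [-1.7966e+02  4.0000e-02  9.0000e+01] 29.94569059258422
cam [588. 191. 283.] [[1.0, -0.0, 0.01], [0.0, 0.96, 0.26], [-0.01, -0.26, 0.96]]
washer []
housing [([264.5, 92.4], 0.65, [589.6, 200.0])]
small_centre []
middle_centre [([257.5, 238.6], 0.66, [585.4, 99.5])]
large_centre []
peg_0 []
```

View pics/w5.png

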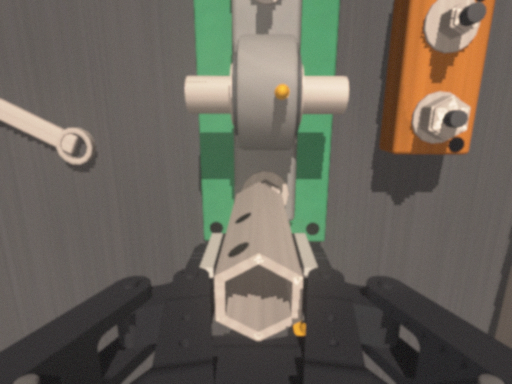

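The held socket's top rim is centred at about (258,297), tilting as perspective predicts. The nut's washer shows behind it at (268,190).

```bash
python3 - <<'E'
from h import *
s=np.load("w.npy",allow_pickle=True).item()
t=np.array([588.3,125.1,142.8])
for uv in((258.5,297),(214,276),(302,275),(214,322),(302,317),(258,254),(259,340)): print(uv,(atz(s,uv,t[2]+44.2)-t).round(1))
print(sense()["tool_pos"],sense()["tcp_rot"],sense()["ft_force"])
E
```

```text
(258.5, 297) [-1.2  3.7 44.2]
(214, 276) [-16.2  11.6  44.2]
(302, 275) [13.3 12.2 44.2]
(214, 322) [-16.9  -6.4  44.2]
(302, 317) [13.9 -4.1 44.2]
(258, 254) [-1.4 19.8 44.2]
(259, 340) [ -1.  -13.8  44.2]
[591.47582672 125.26513171 147.38514737] [ 1.79857428e+02 -1.74244107e-02  8.99833457e+01] [-0.13145361  0.35899772 -1.93556445]
```

```bash
python3 w.py w6; python3 - <<'E'
from h import *
s=np.load("w.npy",allow_pickle=True).item(); im=s["img"][:,:,::-1]
print(np.array(s["pose"])[:3,3], sense()["tool_pos"])
cv2.imwrite("pics/c6.png",cv2.resize(im[170:360,160:360],None,fx=3,fy=3,interpolation=cv2.INTER_CUBIC))
E
```

```text
10.5 [591.3 125.3 147.1] [ 1.7988e+02 -2.0000e-02  8.9990e+01] 29.769079949888294
cam [591. 191. 291.] [[1.0, 0.0, -0.0], [0.0, 0.96, 0.26], [0.0, -0.26, 0.96]]
washer [([261.6, 206.5], 0.65, [594.6, 112.6])]
housing [([256.0, 91.8], 0.81, [590.2, 201.0]), ([256.4, 239.7], 0.55, [590.4, 106.6])]
small_centre []
middle_centre [([257.0, 238.0], 0.64, [590.8, 97.3])]
large_centre []
peg_0 []
[590.89404201 191.12416125 290.70563229] [590.51647242 125.3605062  145.89982113]
```

View pics/c6.png

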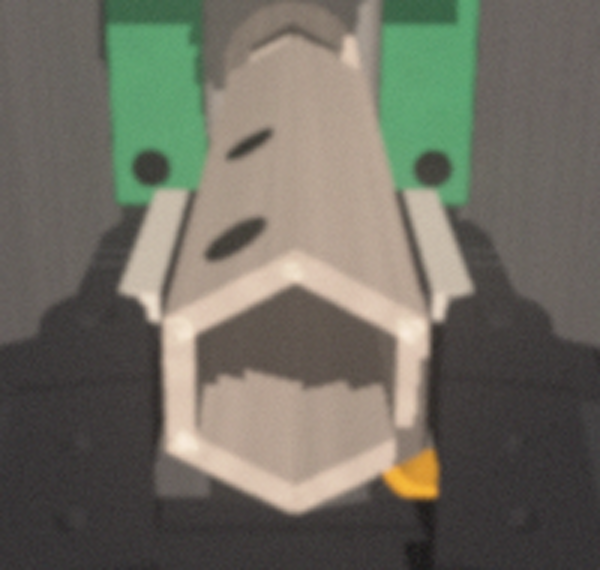

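The held socket is square to the view. Its rim vertices are at crop rows 255 and 510 and columns 165 and 428, so the centre in the full image is about (258.5, 297.6).

```bash
python3 - <<'E'
from h import *
s=np.load("w.npy",allow_pickle=True).item()
for z in (188,191.): print(atz(s,(258.5,297.6),z), atz(s,(160+293/3,170+255/3),z),atz(s,(160+293/3,170+510/3),z))
print(sense()["tool_pos"])
E
```

```text
[591.37913865 124.63059421 188.        ] [591.07176995 141.62721792 188.        ] [591.07745847 106.31640044 188.        ]
[591.36496913 126.5728509  191.        ] [591.06657857 143.07300844 191.        ] [591.07210094 108.79360911 191.        ]
[590.51647242 125.3605062  145.89982113]
```

The held socket and the nut agree within about 1 mm. I'll lower it in small steps.

Emit:
{"fn": "send_rows", "kwargs": {
  "steps": [
    [[0,0,-0.4],[0,0,0]],
    [[0,0,-0.75],[0,0,0]],
    [[0,0,-0.85],[0,0,0]],
    [[0,0,-0.95],[0,0,0]],
    [[0,0,-1.05],[0,0,0]],
    [[0,0,-1.1],[0,0,0]],
    [[0,0,-1.1],[0,0,0]]
  ]
}}

```text
time: 11.68
tool_pos: [591.0, 125.4, 115.2]
tcp_rot: [179.9, -0.0, 90.0]
ft_force: [-7.1, -0.2, 11.2]
finger_gap: 30.1
grip_force: 62.2
```

Emit:
{"fn": "send_rows", "kwargs": {
  "steps": [
    [[-0.02,0,-0.05],[0,0,0]],
    [[-0.03,0,-0.1],[0,0,0]],
    [[-0.03,0,-0.15],[0,0,0]],
    [[-0.03,0,-0.15],[0,0,0]]
  ]
}}

```text
time: 12.18
tool_pos: [590.4, 124.7, 109.1]
tcp_rot: [179.9, 0.0, 90.0]
ft_force: [0.9, -4.3, -0.2]
finger_gap: 30.0
grip_force: 61.1
```

Emit:
{"fn": "send_rows", "kwargs": {
  "steps": [
    [[0,-0.02,-0.1],[0,0,0]],
    [[0,-0.02,-0.2],[0,0,0]],
    [[0,-0.02,-0.28],[0,0,0]],
    [[0,-0.02,-0.32],[0,0,0]],
    [[0,-0.02,-0.32],[0,0,0]]
  ]
}}

```text
time: 12.8
tool_pos: [590.3, 124.5, 101.6]
tcp_rot: [179.9, 0.0, 90.0]
ft_force: [-7.5, -5.2, 21.2]
finger_gap: 30.3
grip_force: 63.8
```

Emit:
{"fn": "send_rows", "kwargs": {
  "steps": [
    [[-0.02,-0.02,-0.05],[0,0,0]],
    [[-0.02,-0.02,-0.05],[0,0,0]],
    [[-0.02,-0.02,-0.05],[0,0,0]],
    [[-0.02,-0.02,-0.05],[0,0,0]]
  ]
}}

```text
time: 13.3
tool_pos: [590.3, 124.4, 101.5]
tcp_rot: [179.8, -0.0, 90.0]
ft_force: [-9.7, -4.6, 28.1]
finger_gap: 29.8
grip_force: 64.7
```

```bash
python3 w.py; python3 - <<'E'
from h import *
s=np.load("w.npy",allow_pickle=True).item(); im=s["img"][:,:,::-1]
t=snapshot("scene")["img"][:,:,::-1]
a=cv2.resize(im[150:360,160:360],(400,420),interpolation=cv2.INTER_CUBIC)
b=cv2.resize(t[140:280,150:380],(690,420),interpolation=cv2.INTER_CUBIC)[:,290:]
c=cv2.resize(t[200:300,140:270],(400,308))
cv2.imwrite("pics/c7.png",np.hstack([a,b])[:,:800])
for l in("small_centre","large_centre"): print(l,pin(l,"scene")[:3])
x=sense();print(x["ft_force"],x["tool_pos"],x["grip_force"],x["tcp_rot"])
E
```

```text
13.35 [590.3 124.4 101.5] [ 1.7982e+02 -2.0000e-02  9.0010e+01] 29.92424301956167
cam [590. 190. 245.] [[1.0, -0.0, -0.0], [0.0, 0.96, 0.26], [0.0, -0.26, 0.96]]
washer []
housing [([259.1, 86.2], 0.67, [590.6, 200.2])]
small_centre []
middle_centre [([259.1, 238.2], 0.67, [591.0, 115.5])]
large_centre []
peg_0 []
small_centre [(array([238.3872, 227.712 ]), 0.88)]
large_centre [(array([231.0144, 272.9856]), 0.88), (array([201.6768, 286.5024]), 0.85), (array([178.9952, 248.2176]), 0.79)]
[-10.06061991  -4.81821315  27.98786983] [590.32444443 124.35163821 101.49152395] 64.71459677297389 [ 1.79825972e+02 -2.08290201e-02  9.00058298e+01]
```

View pics/c7.png

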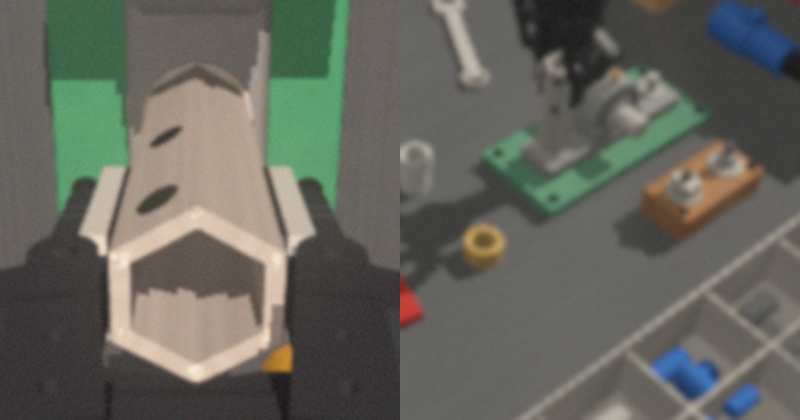

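The socket's rim is still at (258.5, 297.5), so it hasn't slipped in the grip. TCP z is 101.5, against 101.8 expected when seated, and pushing another 1.5 mm moved it only 0.1 mm. The other two sockets are still on their pegs.

```bash
python3 -c "
from h import *
print(order.hand_in())"
```

```text
the job is handed in; nothing more can be done
None
```

I put the middle (22 mm) socket fully down on the foot nut, still gripped, and handed the job in (no verdict shown); I chose it by measuring the nut in the camera images, so the small and large sockets were never tried and stayed on their pegs.

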